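# Turn the vial carousel to bring the squat jar to the front

### The arm

A 6-joint arm with a two-finger parallel gripper is mounted at the origin on the work surface. World frame = base frame: x ahead of the robot, y to its left, z up, the work surface at z = 0. Lengths are in m, angles in rad, forces in N, time in s.
With the tool pointing down it reaches from about 0.35 to 0.975 m from the base axis. Payload 4.9 kg.
Tool frame: the origin (TCP) lies on the centre line of the jaws, within the pads' length; the fingertips stand 14 mm ahead of it and the grasp point (between the pads) lies 5 mm behind it; z points along the fingers, y is the line along which they close (so a half turn about z gives the same grasp; the last joint's range is limited). The gripper opens to 85 mm and grips with 20 to 120 N. Pads are 22 mm wide; open, the fingers measure 114 mm over their backs; the gripper's body (76 mm by 85 mm) begins 54 mm behind the grasp point. The pads swing forward as they close: fully open they stand 13 mm farther back than shut.
Start: joints at [-1.22, 0.053, 1.613, -0, 1.476, -0.119], TCP at [0.283, -0.557, 0.245] pointing down, gripper open.
Joint ranges: [-3.01, 3.01], [-1.01, 2.22], [0.06, 2.58], [-1.02, 4.17], [0.09, 2.62], [-3.14, 3.14]. Speed limits (rad/s): [2.57, 2.57, 3.14, 3.14, 3.14, 3.14].

### API

Orientations are given as a unit quaternion [w, x, y, z].
In Python, from plant import * gives the robot as it stands.
- The arm moves only by the tool send_rows, never from a script. Its argument "steps" is a list of rows, each an object with "translation": the shift along the tool's x, y, z in cm, a list of three; "delta_rot": the turn, a rotation vector about the tool's x, y, z in rad, a list of three; "jaw": the finger opening in cm, from 0 to 8.54. In form: [{"translation": [dx, dy, dz], "delta_rot": [rx, ry, rz], "jaw": jaw}, ...]. A call has exactly 8 rows; each row is the pose to reach, as a shift and turn from the pose commanded when the call began, along the tool's axes at that moment; what a row does not reach only later rows make up. A row lasts 1/10 s, in which the tool goes at most 50 mm and 8.59 degrees, less where a joint would pass 70% of its speed; a pose out of reach is approached as far as the arm can. A call with a gripper value outside its range is refused whole. The fingers move at their own pace and stop on an object; the grip force is fixed at half the most. Time passes only in rows, so rows that repeat a pose let the fingers close, or fill a call up. It gives the time, the measured TCP pose, the force, the opening and the grip force at its end, in the units of the state.
- state(): the state, without advancing time (a new reading comes with each control period).
- grab_frame(name): name is "scene" or "top"; returns a dict with "pixels" (480x640x3 uint8, blue, green, red), "range_z" (480x640 float32, m along the optical axis (not along the pixel's ray), 0 where there is no reading), "fx", "fy", "cx", "cy" (pixels), "dist" ([k1, k2, p1, p2, k3] as OpenCV has them; the pictures are not rectified), "rvec" (rotation vector, rad) and "tvec" (3), from world to camera coordinates, as OpenCV has them. Camera axes: x right, y down, z forward; pixel columns grow to the right and rows downward; lengths in m; the calibration is good to about 2 mm. A picture is of the moment at which its call begins.
- job_done(): hands the job in; it is judged then, once.
The state is a dict: "time": time; "joint_pos": joint angles; "joint_vel": joint speeds; "joint_efforts": joint torques, N m; "tool_pos": TCP position; "tool_rot": TCP orientation; "contact_force": force on the tool from outside, world axes, zero at the start; "ft_torque": the same for the moment, N m; "gripper_width": opening from 0.0 (shut) to 1.0 (fully open); "grasp_force": force on a finger pad.
Only numpy, scipy, OpenCV 4.12 (cv2) and the standard library are available. Lean on these libraries where they do the work, as an engineer would, in place of code of your own. Each camera call takes 0.05 s, during which the arm holds its last target. There are 200 camera calls.

### The job

The vial carousel on the lab bench is turned the wrong way: push it round by the outer ends of its dividers, at the rim, until the squat wide jar stands squarely behind the steel front pointer, ready for weighing, then take the hand away. Use the fingers only to push, away from the hub: do not lift, tip or push the jar or the vials themselves, which stay in the middle of their compartments, and leave everything else on the bench where it is.

Things in the scene. Friction and masses are not known exactly. Their poses are not given: they have to be found in the camera images.
- stand: fixed stand of the carousel, grey: a disc 200 mm across and 12 high on the bench, with a tongue 50 wide, 12 high reaching out to 185 mm from the axis along the stand's own -x: that direction is the carousel's FRONT. Origin on the turning axis at bench height, z up. It differs from run to run where the front points. It cannot be moved
- pointer (a point): front pointer: middle of a small steel arrowhead on the tongue (about 34 x 30 mm, its top 30 mm above the bench), 158 mm from the axis in the front direction; it lies outside the turntable's edge and below it
- carousel: turntable on the stand, turns either way without end about the vertical axis. Origin on the axis, 35 mm above the bench. Aluminium deck 260 mm across, its top 45 mm above the bench; hub 44 across, top 90 mm above the bench. Jar's compartment centred on its own -x. Stiff bearing: about 1 N at the rim turns it, it does not coast; bottles ride along.
- divider_end (a point): outer top corner, at the rim (130 mm from the axis, 90 above the bench), of the divider 30 degrees anticlockwise (from above) of the jar; six grey upright dividers, 6 mm thick, 60 degrees apart, run from hub to rim and form six compartments. Beyond 85 mm from the axis the deck is free of bottles: a fingertip can dip in (above 45 mm) and push a divider's flat side.
- jar_mid (a point): the squat jar, the one wide vessel: amber glass, black lid, 40 mm across, 44 high, loose on the deck; this point is its centre, half-way up. Its centre stands 62 mm from the axis, in the middle of its compartment
- vial_a_mid (a point): narrow vial on the carousel: amber glass, black cap, 28 mm across, 62 high, loose on the deck, 62 mm from the axis in the middle of its compartment; this point is its centre, half-way up
- vial_b_mid (a point): narrow vial on the carousel: amber glass, black cap, 28 mm across, 62 high, loose on the deck, 62 mm from the axis in the middle of its compartment; this point is its centre, half-way up
- vial_c_mid (a point): narrow vial on the carousel: amber glass, black cap, 28 mm across, 62 high, loose on the deck, 62 mm from the axis in the middle of its compartment; this point is its centre, half-way up
- vial_d_mid (a point): narrow vial on the carousel: amber glass, black cap, 28 mm across, 62 high, loose on the deck, 62 mm from the axis in the middle of its compartment; this point is its centre, half-way up
- scale: bystander (sizes in mm): kitchen-style weighing scale, black slab 160 x 200 x 20 with a round steel pan 132 across, 25 high in all; origin at the centre of its underside
- spare_vial: bystander (sizes in mm): loose vial standing on the bench, like those in the carousel (28 across, 62 high); origin at the centre of its underside
- marker: bystander: black marker pen lying on the bench, 13 mm thick, about 130 mm long along its x; origin under its middle
- dish: bystander (sizes in mm): small steel weighing dish, 80 across, 25 high; origin at the centre of its underside
- carton: bystander (sizes in mm): closed cardboard carton 130 x 240 x 75 high; origin at the centre of its underside
- pouches: bystander (sizes in mm): flat stack of foil pouches 100 x 160 x 6; origin at the centre of its underside

How it is judged:
At the end, for the whole second after the job is handed in: The jar is on the pointer's side, its centre within 10 mm sideways of the line from axis to pointer; jar and vials stand upright on the deck, each within 14 mm (along each turntable axis) of the middle of its compartment; the turntable is at rest (x of jar_mid in the frame of stand below -0.045 m and y of jar_mid in the frame of stand between -0.01 and 0.01 m and angular speed of carousel below 0.05 rad/s and x of jar_mid in the frame of carousel between -0.076 and -0.048 m and y of jar_mid in the frame of carousel between -0.014 and 0.014 m and angle between each of jar_mid, vial_a_mid, vial_b_mid, vial_c_mid, vial_d_mid's own z axis and vertical below 0.15 rad and z of jar_mid in the frame of carousel below 0.038 m and x of vial_a_mid in the frame of carousel between -0.045 and -0.017 m and y of vial_a_mid in the frame of carousel between -0.0677 and -0.0397 m and z of each of vial_a_mid, vial_b_mid, vial_c_mid, vial_d_mid in the frame of carousel below 0.047 m and x of vial_b_mid in the frame of carousel between 0.017 and 0.045 m and y of vial_b_mid in the frame of carousel between -0.0677 and -0.0397 m and x of vial_c_mid in the frame of carousel between 0.017 and 0.045 m and y of vial_c_mid in the frame of carousel between 0.0397 and 0.0677 m and x of vial_d_mid in the frame of carousel between -0.045 and -0.017 m and y of vial_d_mid in the frame of carousel between 0.0397 and 0.0677 m); the robot touches nothing.
It fails at once if a jar or vial of the carousel is lifted off the deck (z of jar_mid in the frame of carousel above 0.044 m or z of any of vial_a_mid, vial_b_mid, vial_c_mid, vial_d_mid in the frame of carousel above 0.053 m).
It fails at once if a jar or vial of the carousel is tipped (angle between any of jar_mid, vial_a_mid, vial_b_mid, vial_c_mid, vial_d_mid's own z axis and vertical above 0.35 rad).
It fails at once if the fingers push a jar or vial of the carousel (over 2 N) (contact force between the fingers and jar above 2 N or contact force between the fingers and vial_a above 2 N or contact force between the fingers and vial_b above 2 N or contact force between the fingers and vial_c above 2 N or contact force between the fingers and vial_d above 2 N).
It fails at once if the carousel is pushed near its hub instead of at the rim (grasp point within 70 mm of the axis while the fingers press it) (horizontal distance between the grasp point and carousel below 0.07 m and contact force between the fingers and carousel above 0.5 N).
It fails at once if something else on the bench is moved more than 20 mm (distance of any of scale, spare_vial, marker, dish, carton, pouches from where it was at the start of the episode above 0.02 m).
It also fails if it takes over 51 s, if anything falls off the work surface, if the arm or the gripper's body presses on something with over 40 N, if the wrist force passes 120 N, or if a joint passes its speed limit or range.

## Working session

There is one attempt and no reset: what is moved stays moved. The work goes in short steps, Python scripts to look and compute and a tool call to move; the robot and the scene stay as the last step left them, time stands still between calls to the robot, and variables do not carry over. Pictures are saved under pics/ and viewed, at most 10 in all, crops included, and the job is handed in when it is done.

Besides the shell and the picture viewer there is one more tool, called after "Request:" as name([rows], argument=value, ...), one row to a line, values as JSON. send_rows: Moves the arm, as the interface text tells. Its arguments: {"type":"object","properties":{"steps":{"type":"array","items":{"type":"object","properties":{"translation":{"type":"array","items":{"type":"number"}},"delta_rot":{"type":"array","items":{"type":"number"}},"jaw":{"type":"number"}}}}},"required":["steps"]}

```bash
mkdir -p pics; cat > h.py <<'E'
from plant import *
import numpy as np, cv2
def cam(n):
    f=grab_frame(n); f['K']=np.array([[f['fx'],0,f['cx']],[0,f['fy'],f['cy']],[0,0,1.]]); f['R']=cv2.Rodrigues(np.array(f['rvec'],float))[0]; f['t']=np.array(f['tvec'],float); f['d']=np.array(f['dist'],float)
    return f
def ray(f,uv,z):
    p=cv2.undistortPoints(np.array(uv,float).reshape(-1,1,2),f['K'],f['d']).reshape(-1,2)
    d=np.c_[p,np.ones(len(p))]@f['R']; c=-f['R'].T@f['t']
    return c+d*((z-c[2])/d[:,2])[:,None]
def cloud(f):
    v,u=np.mgrid[:480,:640]; p=cv2.undistortPoints(np.stack([u,v],-1).reshape(-1,1,2).astype(float),f['K'],f['d']).reshape(-1,2)
    z=np.array(f['range_z'],float).reshape(-1,1)
    P=(np.c_[p,np.ones(len(p))]*z-f['t'])@f['R']; P[z[:,0]==0]=np.nan
    return P.reshape(480,640,3)
E
python3 - <<'E'
from h import *
for n in ('scene','top'):
    f=cam(n); cv2.imwrite(f'pics/{n}0.png',f['pixels']); print(n,-f['R'].T@f['t'])
s=state(); print(s['tool_pos'],s['tool_rot'],s['time'],s['contact_force'])
E
```

```text
scene [1.37425138 0.06835132 0.81950108]
top [0.30275416 0.06655915 1.39243542]
[ 0.28276063 -0.55677637  0.24419321] [-9.19156008e-04  9.72536729e-01  2.32747623e-01 -1.00957395e-04] 0.1 [-0.85203945 -0.75218085  0.35276125]
```

View pics/top0.png

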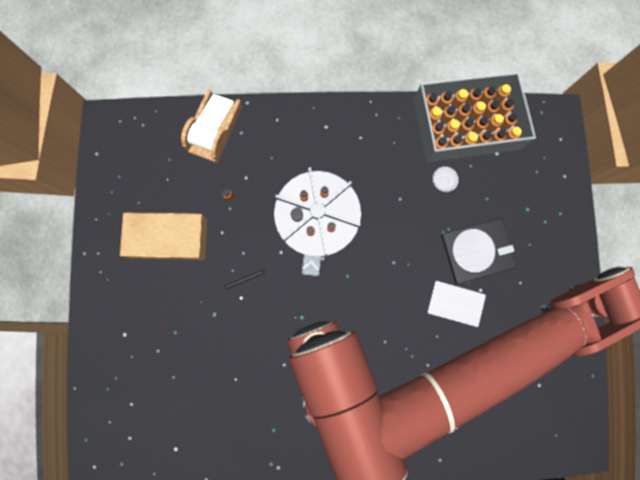

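View pics/scene0.png

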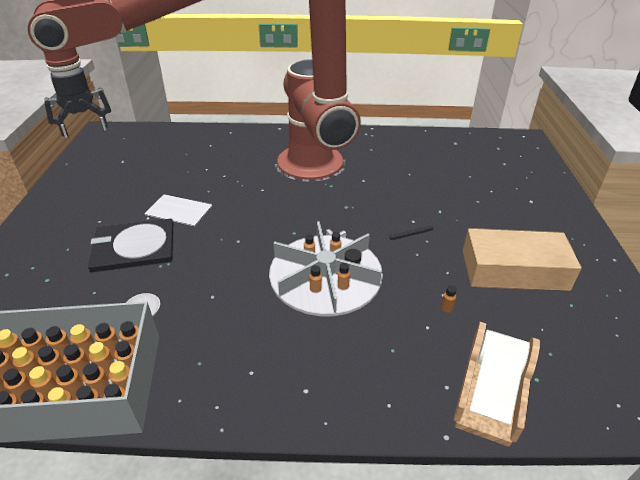

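The top view shows the carousel with its hub at about (318,211), the jar to its left at (297,214) and the pointer below at (312,266). In world terms the jar needs roughly 80° anticlockwise.

```bash
cat >> h.py <<'E'
def measure(verbose=True):
    f=cam('top'); I=f['pixels']; g=I.min(2)
    m=np.zeros((480,640),np.uint8); m[160:264,262:375]=(g[160:264,262:375]>110)
    m=cv2.morphologyEx(m*255,cv2.MORPH_OPEN,np.ones((3,3)))
    m=cv2.morphologyEx(m,cv2.MORPH_CLOSE,np.ones((9,9)))
    return f,I,m
E
python3 - <<'E'
from h import *
f,I,m=measure()
c=max(cv2.findContours(m,0,cv2.CHAIN_APPROX_NONE)[0],key=cv2.contourArea)
hull=cv2.convexHull(c); print(cv2.boundingRect(c),cv2.minEnclosingCircle(c))
P=cloud(f)
sub=P[160:290,262:375].reshape(-1,3)
fs=cam('scene'); Q=cloud(fs); qs=Q[210:325,255:400].reshape(-1,3)
for nm,s in (('top',sub),('scene',qs)):
    d=s[(s[:,2]>.038)&(s[:,2]<.050)]
    c0=np.median(d,0)[:2]; d=d[np.hypot(*(d[:,:2]-c0).T)<.16]
    (cx,cy),r=cv2.minEnclosingCircle(d[:,:2].astype(np.float32)); print(nm,'disc',cx,cy,r,len(d))
    h=s[(s[:,2]>.086)&(s[:,2]<.096)]
    h=h[np.hypot(h[:,0]-cx,h[:,1]-cy)<.022]; print(' hub',h.mean(0),len(h))
big=cv2.resize(I[155:285,255:380],None,fx=4.6,fy=4.6,interpolation=cv2.INTER_CUBIC); cv2.imwrite('pics/z1.png',big)
bs=cv2.resize(fs['pixels'][210:325,255:400],None,fx=5,fy=5,interpolation=cv2.INTER_CUBIC); cv2.imwrite('pics/z2.png',bs)
E
```

```text
(274, 167, 88, 97) ((315.97357177734375, 215.54550170898438), 49.19606018066406)
top disc 0.5496861338615417 0.06097198277711868 0.13864393532276154 3877
 hub [0.55434627 0.06040906 0.0906259 ] 123
scene disc 0.5624163746833801 0.06047215685248375 0.12957607209682465 3204
 hub [0.56242868 0.060278   0.09012048] 199
```

View pics/z1.png

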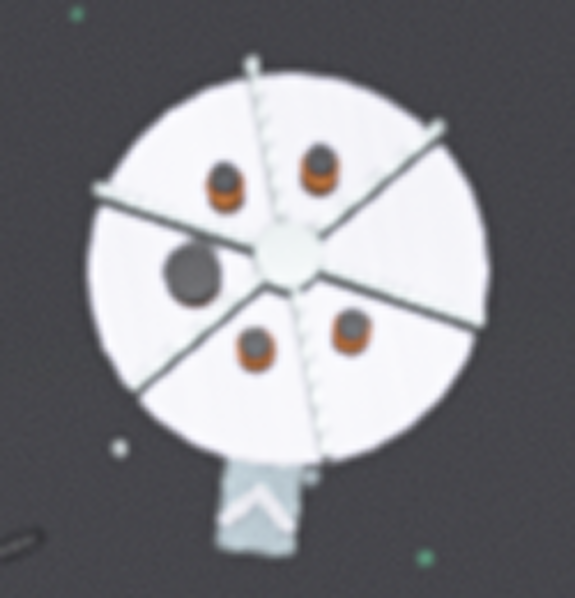

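View pics/z2.png

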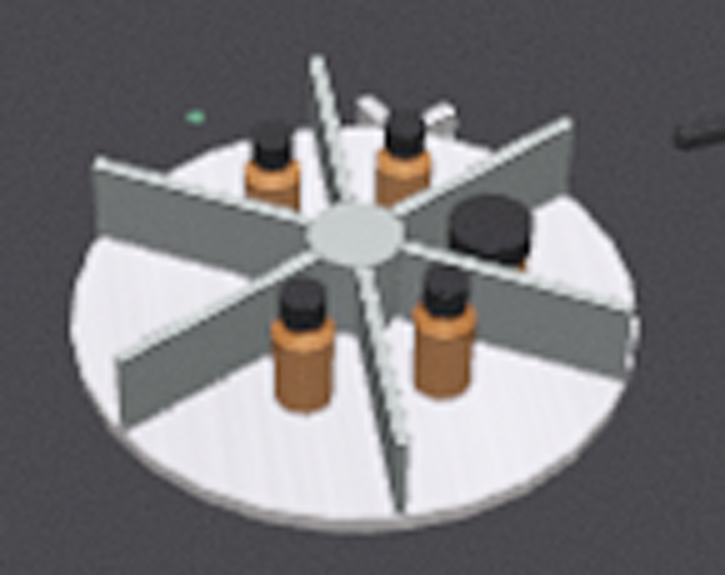

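The crops show the divider ends at crop pixels (252,65), (437,127), (483,325), (322,462), (138,392) and (98,188). The jar lid is at (193,272), the tongue ends at (217,550)–(296,555), and the arrow apex is at (258,490).

```bash
python3 - <<'E'
from h import *
f=cam('top'); fs=cam('scene')
T=lambda uv: (np.array(uv)+.5)/4.6-.5+[255,155]
S=lambda uv: (np.array(uv)+.5)/5-.5+[255,210]
print('disc edges',ray(f,T([[88,270],[488,268],[288,72],[288,465]]),.045).round(4).tolist())
print('hub top',ray(f,T([[290,255]]),.09), ray(fs,S([[356,233]]),.09))
print('scene disc', ray(fs,S([[71,320],[635,320]]),.045).round(4).tolist())
C=np.array([.562,.0605])
e=ray(f,T([[252,65],[437,127],[483,325],[322,462],[138,392],[98,188]]),.09)
es=ray(fs,S([[316,60],[568,122],[632,315],[404,440],[117,360],[98,162]]),.09)
for q in (e,es):
    d=q[:,:2]-C; print((np.degrees(np.arctan2(d[:,1],d[:,0]))).round(1),np.hypot(*d.T).round(3))
def A(p): d=p[0,:2]-C; print(np.degrees(np.arctan2(d[1],d[0])).round(1),np.hypot(*d).round(3),p)
A(ray(f,T([[193,272]]),.089)); A(ray(fs,S([[488,222]]),.089))
A(ray(f,T([[256.5,552.5]]),.012)); A(ray(f,T([[258,488]]),.03))
for uv in ([217,550],[296,555],[228,462],[301,466]): print(ray(f,T([uv]),.012))
s=state();print(s['tool_pos'],s['joint_pos'])
E
```

```text
disc edges [[0.5601, 0.1901, 0.045], [0.5571, -0.072, 0.045], [0.6918, 0.0568, 0.045], [0.4298, 0.0612, 0.045]]
hub top [[0.55896647 0.05788648 0.09      ]] [[0.55855898 0.06163654 0.09      ]]
scene disc [[0.5723, -0.068, 0.045], [0.5639, 0.1904, 0.045]]
[   9.2  -51.2 -112.  -171.4  133.3   70.3] [0.123 0.126 0.133 0.136 0.13  0.126]
[-170.9  130.6   69.3   10.7  -50.7 -112.2] [0.131 0.132 0.13  0.125 0.127 0.129]
102.2 0.06 [[0.5492325  0.11946595 0.089     ]]
103.0 0.062 [[0.54800158 0.1211934  0.089     ]]
173.2 0.188 [[0.37548935 0.08280868 0.012     ]]
172.0 0.147 [[0.41652329 0.08098669 0.03      ]]
[[0.37755627 0.10877925 0.012     ]]
[[0.37341227 0.05684882 0.012     ]]
[[0.43559529 0.10076573 0.012     ]]
[[0.43213836 0.05251758 0.012     ]]
[ 0.28287156 -0.55707858  0.24486126] [-1.21999563e+00  5.29417043e-02  1.61338891e+00  1.55285749e-05
  1.47599236e+00 -1.19016444e-01]
```

Request:
send_rows([
  {"translation":[5,-3,0],"delta_rot":[0,0,-0.05],"jaw":0},
  {"translation":[10,-6,0],"delta_rot":[0,0,-0.1],"jaw":0},
  {"translation":[15,-9,0],"delta_rot":[0,0,-0.15],"jaw":0},
  {"translation":[20,-12,0],"delta_rot":[0,0,-0.21],"jaw":0},
  {"translation":[25,-15,0],"delta_rot":[0,0,-0.21],"jaw":0},
  {"translation":[30,-18,0],"delta_rot":[0,0,-0.21],"jaw":0},
  {"translation":[35,-21,0],"delta_rot":[0,0,-0.21],"jaw":0},
  {"translation":[40,-24,0],"delta_rot":[0,0,-0.21],"jaw":0},
])

```text
time: 1.1
tool_pos: [0.4963, -0.2166, 0.2455]
tool_rot: [0.0, 0.943, 0.333, 0.0]
contact_force: [1.3, -0.3, -0.6]
gripper_width: -0.002
grasp_force: 0.0
```

```bash
cat >> h.py <<'E'
from scipy.spatial.transform import Rotation as Ro
C=np.array([.560,.060])
def tool(s): return Ro.from_quat(np.roll(s['tool_rot'],-1))
def goal(div,perp,z,r=.112):  # tool pose in the frame of the divider at angle div (deg); x of tool along +tangent
    a=np.radians(div); u=np.array([np.cos(a),np.sin(a)]); n=np.array([-u[1],u[0]])
    return np.r_[C+r*u+perp*n,z], div+90
def row(p,yaw,s=None):
    s=s or state(); R=tool(s); y=np.radians(yaw)
    G=Ro.from_matrix(np.array([[np.cos(y),np.sin(y),0],[np.sin(y),-np.cos(y),0],[0,0,-1]]))
    return (100*R.inv().apply(p-np.array(s['tool_pos']))).round(2),(R.inv()*G).as_rotvec().round(3)
E
python3 - <<'E'
from h import *
s=state(); print(s['time'],s['tool_pos'],s['gripper_width']); print(row(*goal(-51,-.045,.245)))
E
```

```text
1.1 [ 0.49633278 -0.21662794  0.2455386 ] -0.0015706323509132739
(array([17.85, -6.31,  0.05]), array([ 0.001, -0.   , -0.001]))
```

Request:
send_rows([
  {"translation":[4.5,-1.6,0],"delta_rot":[0,0,0],"jaw":0},
  {"translation":[9,-3.2,0],"delta_rot":[0,0,0],"jaw":0},
  {"translation":[13.5,-4.8,0],"delta_rot":[0,0,0],"jaw":0},
  {"translation":[17.8,-6.3,0],"delta_rot":[0,0,0],"jaw":0},
  {"translation":[17.8,-6.3,3],"delta_rot":[0,0,0],"jaw":0},
  {"translation":[17.8,-6.3,6],"delta_rot":[0,0,0],"jaw":0},
  {"translation":[17.8,-6.3,8],"delta_rot":[0,0,0],"jaw":0},
  {"translation":[17.8,-6.3,8],"delta_rot":[0,0,0],"jaw":0},
])

```text
time: 1.9
tool_pos: [0.592, -0.0568, 0.161]
tool_rot: [-0.002, 0.943, 0.334, -0.003]
contact_force: [-0.4, 0.9, -0.7]
gripper_width: -0.002
grasp_force: 0.0
```

```bash
python3 - <<'E'
from h import *
s=state(); print(s['time'],s['tool_pos']); print(row(*goal(-51,-.045,.074)))
f=cam('scene'); cv2.imwrite('pics/a.png',cv2.resize(f['pixels'][120:340,200:440],None,fx=2.5,fy=2.5,interpolation=cv2.INTER_CUBIC))
E
```

```text
1.9 [ 0.59199308 -0.05683115  0.16104002]
(array([0.41, 0.16, 8.7 ]), array([-0.006,  0.005, -0.   ]))
```

View pics/a.png

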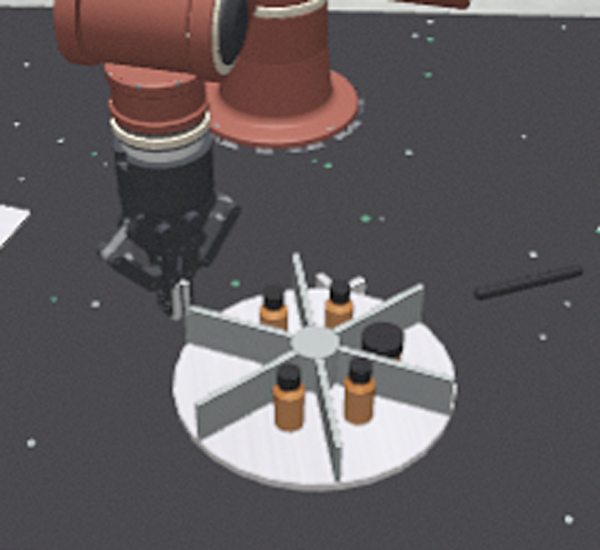

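The closed fingers are at about (180,310), above the empty compartment. Now I descend.

Request:
send_rows([
  {"translation":[0.3,0.5,2],"delta_rot":[0,0,0],"jaw":0},
  {"translation":[0.3,0.5,4],"delta_rot":[0,0,0],"jaw":0},
  {"translation":[0.3,0.5,5.5],"delta_rot":[0,0,0],"jaw":0},
  {"translation":[0.3,0.5,7],"delta_rot":[0,0,0],"jaw":0},
  {"translation":[0.3,0.5,8],"delta_rot":[0,0,0],"jaw":0},
  {"translation":[0.3,0.5,8.3],"delta_rot":[0,0,0],"jaw":0},
  {"translation":[0.3,0.5,8.3],"delta_rot":[0,0,0],"jaw":0},
  {"translation":[0.3,0.5,8.3],"delta_rot":[0,0,0],"jaw":0},
])

```text
time: 2.75
tool_pos: [0.6005, -0.0597, 0.0831]
tool_rot: [0.0, 0.943, 0.333, 0.001]
contact_force: [-0.7, -0.5, 0.4]
gripper_width: -0.001
grasp_force: 0.0
```

```bash
python3 - <<'E'
from h import *
s=state(); print(s['time'],s['tool_pos'],s['contact_force'])
for d,p in [(-51,-.03),(-51,-.02),(-51,-.014),(-49,-.014),(-46,-.014),(-43,-.014),(-40,-.014),(-37,-.014),(-34,-.014),(-31,-.014)]: print(d,p,*row(*goal(d,p,.078,.116),s))
E
```

```text
2.75 [ 0.60048382 -0.05972581  0.08314553] [-0.67080144 -0.51154765  0.39561776]
-51 -0.03 [ 1.39 -0.25  0.52] [ 0.001 -0.001 -0.001]
-51 -0.02 [ 2.39 -0.25  0.52] [ 0.001 -0.001 -0.001]
-51 -0.014 [ 2.99 -0.26  0.52] [ 0.001 -0.001 -0.001]
-49 -0.014 [ 3.39 -0.21  0.52] [ 0.001 -0.001 -0.036]
-46 -0.014 [ 4.   -0.18  0.52] [ 0.001 -0.001 -0.088]
-43 -0.014 [ 4.62 -0.17  0.52] [ 0.001 -0.001 -0.14 ]
-40 -0.014 [ 5.23 -0.2   0.52] [ 0.001 -0.001 -0.193]
-37 -0.014 [ 5.84 -0.26  0.52] [ 0.001 -0.001 -0.245]
-34 -0.014 [ 6.44 -0.36  0.52] [ 0.001 -0.001 -0.298]
-31 -0.014 [ 7.04 -0.48  0.52] [ 0.001 -0.001 -0.35 ]
```

Request:
send_rows([
  {"translation":[1.4,-0.25,0.4],"delta_rot":[0,0,0],"jaw":0},
  {"translation":[2.0,-0.25,0.5],"delta_rot":[0,0,0],"jaw":0},
  {"translation":[2.5,-0.25,0.5],"delta_rot":[0,0,0],"jaw":0},
  {"translation":[3.0,-0.25,0.5],"delta_rot":[0,0,0],"jaw":0},
  {"translation":[3.4,-0.2,0.5],"delta_rot":[0,0,-0.036],"jaw":0},
  {"translation":[4.0,-0.2,0.5],"delta_rot":[0,0,-0.09],"jaw":0},
  {"translation":[4.6,-0.2,0.5],"delta_rot":[0,0,-0.14],"jaw":0},
  {"translation":[5.2,-0.2,0.5],"delta_rot":[0,0,-0.19],"jaw":0},
])

```text
time: 3.55
tool_pos: [0.6393, -0.0253, 0.0773]
tool_rot: [0.0, 0.906, 0.422, -0.0]
contact_force: [-1.4, -0.6, 0.4]
gripper_width: -0.003
grasp_force: 0.5
```

```bash
python3 - <<'E'
from h import *
s=state(); print(s['time'],s['tool_pos'],s['contact_force'])
for d in range(-40,24,3): print(d,*row(*goal(d,-.014,.078,.116),s))
f=cam('top'); g=f['pixels']
cv2.imwrite('pics/b.png',cv2.resize(g[155:285,255:380],None,fx=4.6,fy=4.6,interpolation=cv2.INTER_CUBIC))
E
```

```text
3.55 [ 0.63928531 -0.02527461  0.07730242] [-1.40725771 -0.56358927  0.43191108]
-40 [ 0.04  0.05 -0.07] [-0.     0.001 -0.001]
-37 [ 0.65  0.1  -0.07] [-0.     0.001 -0.053]
-34 [ 1.26  0.13 -0.07] [-0.     0.001 -0.106]
-31 [ 1.87  0.12 -0.07] [-0.     0.001 -0.158]
-28 [ 2.48  0.08 -0.07] [-0.     0.001 -0.21 ]
-25 [ 3.09  0.01 -0.07] [-0.     0.001 -0.263]
-22 [ 3.69 -0.09 -0.07] [-0.     0.001 -0.315]
-19 [ 4.29 -0.23 -0.07] [-0.     0.001 -0.367]
-16 [ 4.87 -0.39 -0.07] [-0.     0.001 -0.42 ]
-13 [ 5.45 -0.59 -0.07] [-0.     0.001 -0.472]
-10 [ 6.02 -0.81 -0.07] [-0.     0.001 -0.524]
-7 [ 6.58 -1.07 -0.07] [-0.     0.001 -0.577]
-4 [ 7.12 -1.35 -0.07] [-0.     0.001 -0.629]
-1 [ 7.65 -1.67 -0.07] [-0.     0.001 -0.681]
2 [ 8.16 -2.   -0.08] [-0.     0.001 -0.734]
5 [ 8.65 -2.37 -0.08] [-0.     0.001 -0.786]
8 [ 9.12 -2.76 -0.08] [-0.001  0.001 -0.839]
11 [ 9.57 -3.17 -0.08] [-0.001  0.001 -0.891]
14 [ 9.99 -3.61 -0.08] [-0.001  0.001 -0.943]
17 [10.4  -4.07 -0.08] [-0.001  0.001 -0.996]
20 [10.78 -4.55 -0.08] [-1.000e-03  1.000e-03 -1.048e+00]
23 [11.13 -5.05 -0.08] [-1.0e-03  1.0e-03 -1.1e+00]
```

View pics/b.png

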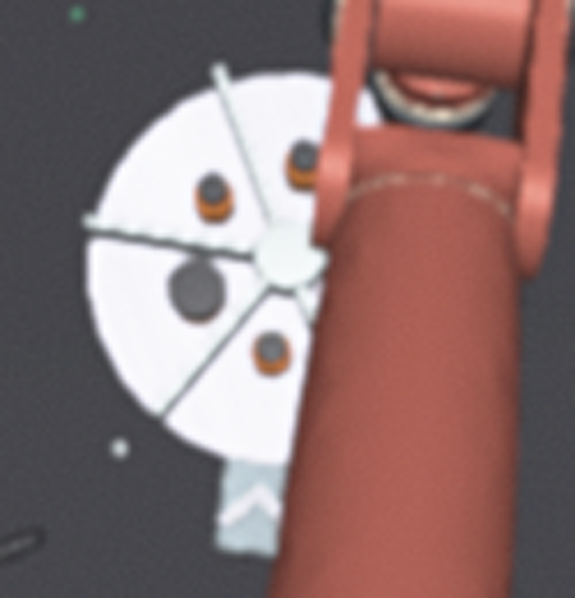

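The turntable has turned about 10° (divider end now at (219,70)), and the bottles are still centred. I continue the push.

Request:
send_rows([
  {"translation":[0.65,0.1,0],"delta_rot":[0,0,-0.053],"jaw":0},
  {"translation":[1.26,0.13,0],"delta_rot":[0,0,-0.106],"jaw":0},
  {"translation":[1.87,0.12,0],"delta_rot":[0,0,-0.158],"jaw":0},
  {"translation":[2.48,0.08,0],"delta_rot":[0,0,-0.21],"jaw":0},
  {"translation":[3.09,0,0],"delta_rot":[0,0,-0.263],"jaw":0},
  {"translation":[3.69,-0.09,0],"delta_rot":[0,0,-0.315],"jaw":0},
  {"translation":[4.29,-0.23,0],"delta_rot":[0,0,-0.367],"jaw":0},
  {"translation":[4.87,-0.39,0],"delta_rot":[0,0,-0.42],"jaw":0},
])

```text
time: 4.4
tool_pos: [0.6678, 0.0143, 0.0772]
tool_rot: [0.0, 0.799, 0.602, -0.0]
contact_force: [0.4, -2.0, -0.4]
gripper_width: -0.002
grasp_force: 0.5
```

```bash
python3 - <<'E'
from h import *
s=state(); print(s['time'],s['tool_pos'],s['contact_force'],s['joint_pos'])
for d in range(-16,24,3): print(d,*row(*goal(d,-.014,.078,.116),s))
E
```

```text
4.4 [0.66777182 0.01427217 0.0772331 ] [ 0.37018147 -1.99959061 -0.36168549] [-8.96505585e-02  2.99269507e-01  1.62835891e+00 -8.00747053e-04
  1.21378508e+00  1.90347114e-01]
-16 [ 0.02 -0.02 -0.08] [ 0.     0.001 -0.   ]
-13 [ 0.63  0.04 -0.08] [ 0.     0.001 -0.053]
-10 [ 1.25  0.06 -0.08] [ 0.     0.001 -0.105]
-7 [ 1.86  0.06 -0.08] [ 0.     0.001 -0.158]
-4 [ 2.47  0.02 -0.08] [ 0.     0.001 -0.21 ]
-1 [ 3.07 -0.05 -0.08] [ 0.     0.001 -0.262]
2 [ 3.68 -0.16 -0.08] [ 0.     0.001 -0.315]
5 [ 4.27 -0.29 -0.08] [ 0.     0.001 -0.367]
8 [ 4.86 -0.46 -0.08] [ 0.     0.001 -0.419]
11 [ 5.44 -0.65 -0.08] [ 0.     0.001 -0.472]
14 [ 6.01 -0.88 -0.08] [ 0.     0.001 -0.524]
17 [ 6.57 -1.13 -0.08] [ 0.     0.001 -0.576]
20 [ 7.11 -1.42 -0.08] [ 0.     0.001 -0.629]
23 [ 7.64 -1.73 -0.08] [ 0.     0.001 -0.681]
```

Request:
send_rows([
  {"translation":[0.63,0.04,0],"delta_rot":[0,0,-0.053],"jaw":0},
  {"translation":[1.25,0.06,0],"delta_rot":[0,0,-0.105],"jaw":0},
  {"translation":[1.86,0.06,0],"delta_rot":[0,0,-0.158],"jaw":0},
  {"translation":[2.47,0.02,0],"delta_rot":[0,0,-0.21],"jaw":0},
  {"translation":[3.07,-0.05,0],"delta_rot":[0,0,-0.262],"jaw":0},
  {"translation":[3.68,-0.16,0],"delta_rot":[0,0,-0.315],"jaw":0},
  {"translation":[4.27,-0.29,0],"delta_rot":[0,0,-0.367],"jaw":0},
  {"translation":[4.86,-0.46,0],"delta_rot":[0,0,-0.419],"jaw":0},
])

```text
time: 5.2
tool_pos: [0.677, 0.0623, 0.0775]
tool_rot: [0.001, 0.656, 0.755, 0.0]
contact_force: [0.4, -1.7, -0.6]
gripper_width: -0.002
grasp_force: 0.5
```

```bash
python3 - <<'E'
from h import *
s=state(); print(s['time'],s['tool_pos'],s['contact_force'])
for d in range(8,26,3): print(d,*row(*goal(d,-.014,.078,.116),s))
f=cam('top'); g=f['pixels']; cv2.imwrite('pics/c1.png',cv2.resize(g[155:285,255:380],None,fx=4.6,fy=4.6,interpolation=cv2.INTER_CUBIC))
f=cam('scene'); g=f['pixels']; cv2.imwrite('pics/c.png',cv2.resize(g[210:325,255:400],None,fx=5,fy=5,interpolation=cv2.INTER_CUBIC))
E
```

```text
5.2 [0.6770364  0.06228496 0.07745215] [ 0.3861791  -1.65172423 -0.56636426]
8 [ 0.   -0.02 -0.05] [ 0.001  0.001 -0.   ]
11 [ 0.61  0.04 -0.06] [ 0.001  0.001 -0.053]
14 [ 1.22  0.06 -0.06] [ 0.001  0.001 -0.105]
17 [ 1.83  0.05 -0.06] [ 0.001  0.001 -0.158]
20 [ 2.44  0.01 -0.06] [ 0.001  0.001 -0.21 ]
23 [ 3.05 -0.06 -0.06] [ 0.001  0.001 -0.262]
```

View pics/c.png

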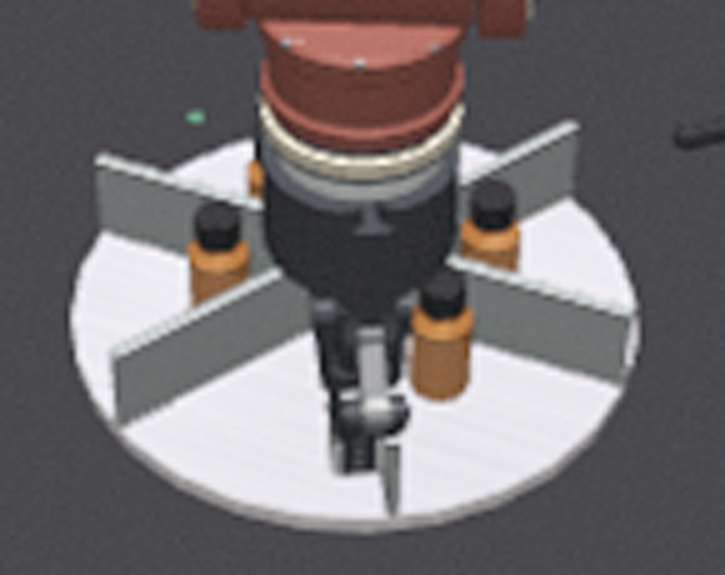

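The dividers look almost as they did at the start, so the turntable has turned about 60° (ends at (570,125) and (632,315)). About 12.5° remain.

Request:
send_rows([
  {"translation":[0.6,0.04,0],"delta_rot":[0,0,-0.053],"jaw":0},
  {"translation":[1.2,0.06,0],"delta_rot":[0,0,-0.105],"jaw":0},
  {"translation":[1.8,0.05,0],"delta_rot":[0,0,-0.158],"jaw":0},
  {"translation":[2.2,0.02,0],"delta_rot":[0,0,-0.19],"jaw":0},
  {"translation":[2.5,0.0,0],"delta_rot":[0,0,-0.22],"jaw":0},
  {"translation":[2.5,0.0,0],"delta_rot":[0,0,-0.22],"jaw":0},
  {"translation":[2.0,0.0,0],"delta_rot":[0,0,-0.22],"jaw":0},
  {"translation":[0.5,0.0,0],"delta_rot":[0,0,-0.22],"jaw":0},
])

```text
time: 6.1
tool_pos: [0.6757, 0.0675, 0.0771]
tool_rot: [-0.0, 0.569, 0.822, -0.0]
contact_force: [0.1, 0.2, 0.5]
gripper_width: -0.002
grasp_force: 0.0
```

Request:
send_rows([
  {"translation":[0,0,-2],"delta_rot":[0,0,0],"jaw":0},
  {"translation":[0,0,-5],"delta_rot":[0,0,0],"jaw":0},
  {"translation":[0,0,-8],"delta_rot":[0,0,0],"jaw":0},
  {"translation":[0,0,-11],"delta_rot":[0,0,0],"jaw":0},
  {"translation":[0,0,-14],"delta_rot":[0,0,0],"jaw":0},
  {"translation":[-4,0,-16],"delta_rot":[0,0,0],"jaw":0},
  {"translation":[-9,0,-16],"delta_rot":[0,0,0],"jaw":0},
  {"translation":[-14,0,-16],"delta_rot":[0,0,0],"jaw":0},
])

```text
time: 6.9
tool_pos: [0.7258, -0.0663, 0.2393]
tool_rot: [0.001, 0.57, 0.822, 0.0]
contact_force: [0.4, 0.2, -0.6]
gripper_width: 0.002
grasp_force: 0.0
```

Request:
send_rows([
  {"translation":[-5,0,0],"delta_rot":[0,0,0],"jaw":0},
  {"translation":[-10,0,0],"delta_rot":[0,0,0],"jaw":0},
  {"translation":[-15,0,0],"delta_rot":[0,0,0],"jaw":0},
  {"translation":[-20,0,0],"delta_rot":[0,0,0],"jaw":0},
  {"translation":[-20,0,0],"delta_rot":[0,0,0],"jaw":0},
  {"translation":[-20,0,0],"delta_rot":[0,0,0],"jaw":0},
  {"translation":[-20,0,0],"delta_rot":[0,0,0],"jaw":0},
  {"translation":[-20,0,0],"delta_rot":[0,0,0],"jaw":0},
])

```text
time: 7.7
tool_pos: [0.795, -0.25, 0.238]
tool_rot: [0.0, 0.569, 0.822, 0.0]
contact_force: [-0.2, 0.4, 0.2]
gripper_width: -0.003
grasp_force: 0.0
```

```bash
python3 - <<'E'
from h import *
f=cam('top'); g=f['pixels']; cv2.imwrite('pics/d.png',cv2.resize(g[155:285,255:380],None,fx=4.6,fy=4.6,interpolation=cv2.INTER_CUBIC))
f=cam('scene'); g=f['pixels']; cv2.imwrite('pics/d2.png',cv2.resize(g[210:325,255:400],None,fx=5,fy=5,interpolation=cv2.INTER_CUBIC))
E
```

```text
(no output)
```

View pics/d.png

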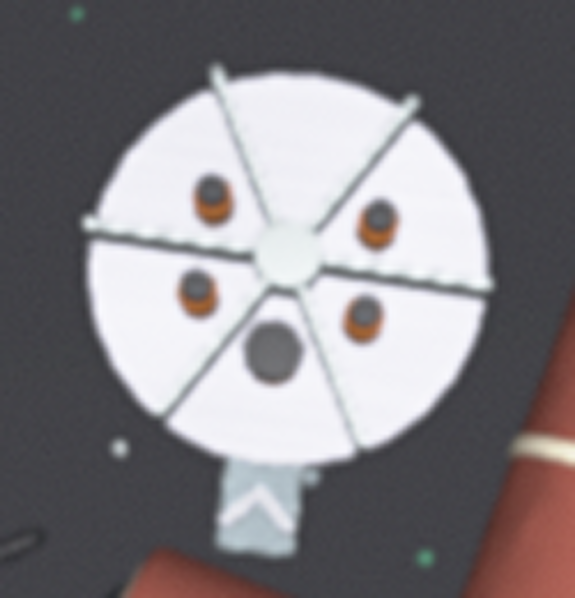

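View pics/d2.png

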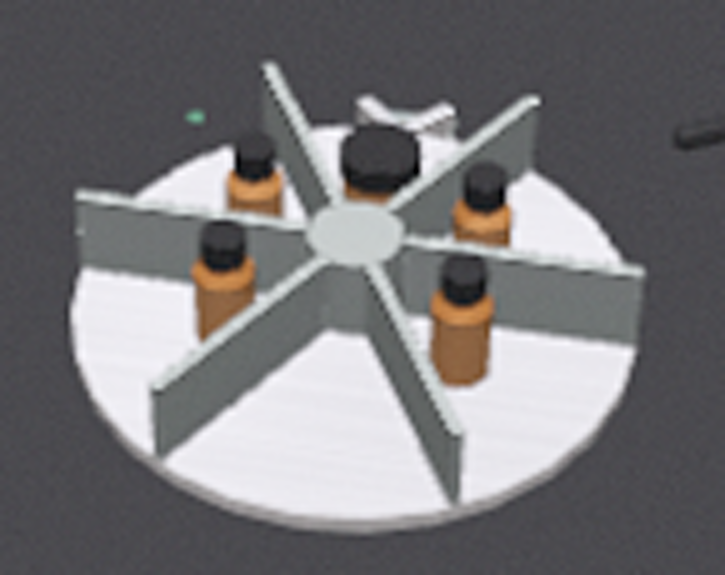

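The jar lid is at (273,352) in the top crop and (380,148) in the scene crop, in front of the pointer. I check the numbers before handing in.

```bash
python3 - <<'E'
from h import *
f=cam('top'); fs=cam('scene')
T=lambda uv: (np.array(uv)+.5)/4.6-.5+[255,155]
S=lambda uv: (np.array(uv)+.5)/5-.5+[255,210]
jt=ray(f,T([[273,351]]),.089)[0]; js=ray(fs,S([[380,147]]),.089)[0]
h=ray(f,T([[289,255]]),.09)[0]; hs=ray(fs,S([[356,233]]),.09)[0]
pt=ray(f,T([[256.5,552.5]]),.012)[0]; ps=ray(fs,S([[407,112]]),.03)[0]
ct=ray(f,T([[288,269]]),.045)[0]
a=lambda p,c: np.degrees(np.arctan2(*(p-c)[1::-1])).round(1)
print(jt,js,h,hs,ct); print('jar',a(jt,h),a(js,hs),'front',a(pt,np.r_[C,0]),a(pt,ct),a(ps,hs))
# divider angles: opposite ends, no centre needed
D=[ (T,f,[[217,70],[358,452]]),(T,f,[[412,102],[163,415]]),(T,f,[[90,222],[487,285]]),(S,fs,[[268,66],[460,434]]),(S,fs,[[534,99],[156,388]]),(S,fs,[[640,271],[80,194]])]
for F,g,uv in D: p=ray(g,F(uv),.09); print((a(p[0],p[1])%60).round(1))
E
```

```text
[0.49782779 0.06962859 0.089     ] [0.49662793 0.07171093 0.089     ] [0.55897689 0.0585197  0.09      ] [0.55855898 0.06163654 0.09      ] [0.55850954 0.0590551  0.045     ]
jar 169.7 170.8 front 173.0 172.6 171.6
19.0
21.0
19.9
20.4
20.3
20.2
```

```bash
python3 -c "from plant import *; print(job_done())"
```

```text
the job is handed in; nothing more can be done
None
```

The carousel is turned and the job handed in: the jar stands about 2° (roughly 2 mm sideways) off the pointer line by my last measurement, inside the 10 mm limit, with the bottles upright and the hand clear; the judge's result wasn't shown.

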